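# Hold back the index plunger of the carabiner tester

### The arm

A 6-joint arm with a two-finger parallel gripper is mounted at the origin on the work surface. World frame = base frame: x ahead of the robot, y to its left, z up, the work surface at z = 0. Lengths are in m, angles in rad, forces in N, time in s.
With the tool pointing down it reaches from about 0.375 to 0.975 m from the base axis. Payload 3.8 kg.
Tool frame: the origin (TCP) lies midway between the tips of the shut fingers; the grasp point (between the pads) lies 19 mm behind it (bot.grip_point_offset is the z of the grasp point in the tool frame, in m); z points along the fingers, y is the line along which they close (so a half turn about z gives the same grasp; the last joint's range is limited). The gripper opens to 85 mm and grips with 20 to 120 N. Pads are 22 mm wide; open, the fingers measure 114 mm over their backs; the gripper's body (76 mm by 85 mm) begins 54 mm behind the grasp point. The pads swing forward as they close: fully open they stand 13 mm farther back than shut.
Start: joints at [1.303, 0.264, 1.604, -0, 1.274, -0.037], TCP at [0.154, 0.657, 0.231] pointing down, gripper open.
Joint ranges: [-2.63, 2.63], [-0.94, 2.18], [0.31, 2.57], [-1.31, 4.45], [0, 2.66], [-2.55, 2.55]. Speed limits (rad/s): [2.57, 2.57, 3.14, 3.14, 3.14, 3.14].

### API

Orientations are given as a rotation vector (axis times angle).
In Python, from workcell import sensors, optics, order, bot gives the robot as it stands.
- The arm moves only by the tool play_rows, never from a script. Its argument "commands" is a list of rows, each a list of 6 numbers: the shift along the tool's x, y, z in cm, then the turn, a rotation vector about the tool's x, y, z in rad. In form: [[dx, dy, dz, wx, wy, wz], ...]. A call has 1 to 5 rows; each row shifts and turns the commanded pose from where the row before left it, along the tool's axes as they then stand; what a row does not reach is not made up. A row lasts 1/12 s, in which the tool goes at most 41.7 mm and 7.16 degrees, less where a joint would pass 70% of its speed; a pose out of reach is approached as far as the arm can. A call with a gripper value outside its range is refused whole. "grip" is the closure, from 0 (fully open) to 1 (shut), set as the call begins (left out, the last holds). The fingers move at their own pace and stop on an object; "force" is the grip in N (left out, the last holds). Time passes only in rows, so rows that do not move let the fingers close. It gives the time, the measured TCP pose, the force, the opening and the grip force at its end, in the units of the state.
- sensors.read_state(): the state, without advancing time (a new reading comes with each control period).
- optics.read_camera(name): name is "side" or "top" or "wrist"; returns the picture (420x560x3 uint8, red, green, blue); there is no depth.
- optics.camera_info(name): a dict with "mtx" (3x3 intrinsics, pixels), "R" (3x3) and "t" (3): a world point X has camera coordinates R X + t. Camera axes: x right, y down, z forward; pixel columns grow to the right and rows downward; lengths in m; the calibration is good to about 2 mm. The wrist camera is an equidistant fisheye: a pixel r from the principal point sees the ray r / f radians off the axis. A picture is of the moment at which its call begins: read the wrist's pose just before it. camera_info takes no time and is no camera call; for the wrist camera it gives the pose at the moment of the call.
- order.finish_job(): hands the job in; it is judged then, once.
The state is a dict: "time": time; "q": joint angles; "joint_vel": joint speeds; "joint_torque": joint torques, N m; "tool_pos": TCP position; "tcp_rot": TCP orientation; "wrist_force": force on the tool from outside, world axes, zero at the start; "torque": the same for the moment, N m; "width": opening from 0.0 (shut) to 1.0 (fully open); "grip_force": force on a finger pad.
Only numpy, scipy, OpenCV 4.12 (cv2) and the standard library are available. Lean on these libraries where they do the work, as an engineer would, in place of code of your own. Each camera call takes 0.05 s, during which the arm holds its last target. There are 200 camera calls.

### The job

I want to shift the sled of the carabiner tester, but its index pin is in. Swing the blue guard door wide open by its bar handle, then take the red plunger knob, pull it straight back out to its stop so the pin is clear of its seat hole, and finish while still gripping it fully back against its spring. Leave the door standing wide open and do not shift the carabiner stand, the feeler block or the magnifier.

Things in the scene. Friction and masses are not known exactly. Their poses are not given: they have to be found in the camera images.
- tester: carabiner tester bolted to the shelf: open-topped grey guard box 162 mm deep (x), 190 mm wide (y), walls 8 mm thick, 110 mm high; origin at the centre of its underside; +x to its back, +y to its left (hinge) side, z up. Front (-x) closed by the blue guard door. Inside: an aluminium block with the red index plunger, behind it the steel index bar of the sled. Nothing inside is above 110 mm
- guard_door (a joint): angle of the guard door (rad): 0 shut, grows as it swings out towards the tester's -x (turning clockwise seen from above), end stop at 1.9; it starts shut or a little ajar, swings lightly and stays where it is left
- guard_door_handle (a point): middle of the door's steel bar handle: upright round bar 11 mm thick, 59 mm long, centred 61 mm above the shelf, 35 mm off the door's outer face (29 mm free behind it), 160 mm along the door from the hinge; axes turn with the door (x from the outer face into the door, y along the door towards the hinge)
- guard_door_hinge (a point): point on the upright hinge line of the guard door, at its left edge (the tester's +y), on its outer face, half-way up. The door is a blue panel 190 mm wide, 98 mm high, 10 mm thick, top edge 110 mm above the shelf
- plunger_knob (a point): centre of the red plunger knob: block with rounded edges 30 mm long (tester's x, the pull direction), 22 mm wide (y) between two upright flat sides, 28 mm high, centred 70 mm above the shelf, 75 mm free on each side to the walls; pin seated: 51 mm ahead (-x) of the tester's origin, near face 10 mm behind the shut door. Axes as the tester's
- plunger (a joint): how far the plunger is pulled back (m): 0 seated, grows as the knob moves along the tester's -x, stop at 0.016. The 8 mm pin sits 10 mm deep in its seat hole. A spring pushes it home: about 5 N at 0, 11.5 N at the stop; it does not lock back
- seat_mouth (a point): centre of the mouth of the seat hole in the steel index bar, 70 mm above the shelf
- stand: bystander, loose: beech stand 200 x 80 mm, 46 mm high, its five slots holding blue, red and silver carabiners upright to 120 mm height; origin at the centre of its underside, x along its length
- feeler_block: bystander, loose: stepped steel gate-gap feeler block 72 x 34 mm, up to 28 mm high; origin at the centre of its underside
- magnifier: bystander, loose: glossy black magnifier lying flat, 163 mm long (along its y), lens rim 76 mm across, 11 mm high; origin on its underside, near its middle

How it is judged:
By the outcome, as a careful person would: the job done as asked, in the order asked, and still so for the second after the job is handed in, while the arm keeps its last pose, push and grip.
It also fails if it takes over 51 s, if anything falls off the work surface, if the arm or the gripper's body presses on something with over 40 N, if the wrist force passes 120 N, or if a joint passes its speed limit or range.

## Working session

There is one attempt and no reset: what is moved stays moved. The work goes in short steps, Python scripts to look and compute and a tool call to move; the robot and the scene stay as the last step left them, time stands still between calls to the robot, and variables do not carry over. Pictures are saved under pics/ and viewed, at most 10 in all, crops included, and the job is handed in when it is done.

Besides the shell and the picture viewer there is one more tool, called after "Call:" as a command line: name --pt "numbers of a row" for each row, then --argument value for the rest. play_rows: Moves the arm, as the interface text tells. Its arguments: {"type":"object","properties":{"commands":{"type":"array","items":{"type":"array","items":{"type":"number"}}},"grip":{"type":"number"},"force":{"type":"number"}},"required":["commands"]}

```bash
ls; mkdir -p pics
python3 - <<'E'
from workcell import sensors, optics, order, bot
import cv2,numpy as np
print(sensors.read_state())
print(bot.grip_point_offset,[a for a in dir(bot) if a[0]!='_'])
for n in ('top','side','wrist'):
    i=optics.camera_info(n);print(n,i)
    im=optics.read_camera(n);np.save(f'{n}.npy',im);cv2.imwrite(f'pics/{n}0.png',im[:,:,::-1])
E
```

```text
pics
{'time': 0.0, 'q': array([ 1.30303833e+00,  2.64782193e-01,  1.60539434e+00, -3.74935458e-05,
        1.27365691e+00, -3.69123348e-02]), 'joint_vel': array([-1.73948533e-03,  4.80865924e-05,  5.67582185e-05, -1.12937929e-03,
       -1.13882429e-03, -9.97091786e-04]), 'joint_torque': array([-8.15165322e-05, -5.15097892e+01, -3.67324662e+01,  2.14053603e-04,
        1.27285451e-02, -6.36932374e-07]), 'tool_pos': array([0.15427   , 0.65638719, 0.22993145]), 'tcp_rot': array([-0.36175441, -3.12038654,  0.00348726]), 'wrist_force': array([ 0.35505406, -0.12370759,  0.1357585 ]), 'torque': array([-0.02944314,  0.0062079 , -0.02395031]), 'grip_force': 0.0, 'width': 1.0023737637434542}
-0.0187 ['MotionError', 'grip_point_offset']
top {'mtx': array([[398.8172266 ,   0.        , 276.39822554],
       [  0.        , 398.8172266 , 208.57912974],
       [  0.        ,   0.        ,   1.        ]]), 'R': array([[-0.01398832, -0.99981725, -0.01303067],
       [-0.98410363,  0.01607358, -0.17686628],
       [ 0.17704341,  0.01034947, -0.98414863]]), 't': array([0.03422782, 0.6025881 , 1.07141467])}
side {'mtx': array([[460.71291774,   0.        , 283.7116709 ],
       [  0.        , 460.71291774, 209.57525596],
       [  0.        ,   0.        ,   1.        ]]), 'R': array([[ 0.74142877, -0.67070212,  0.02102496],
       [-0.39356492, -0.46001729, -0.79592132],
       [ 0.54349796,  0.58184428, -0.60503488]]), 't': array([-0.44428314,  0.28355997,  0.96816815])}
wrist {'mtx': array([[325.1922621 ,   0.        , 277.53226825],
       [  0.        , 325.1922621 , 208.1083526 ],
       [  0.        ,   0.        ,   1.        ]]), 'R': array([[ 0.22770281,  0.97372689, -0.002715  ],
       [ 0.93325142, -0.21744048,  0.28593954],
       [ 0.27783667, -0.06764302, -0.95824381]]), 't': array([-0.67439939, -0.0366079 ,  0.38040086])}
```

View pics/top0.png

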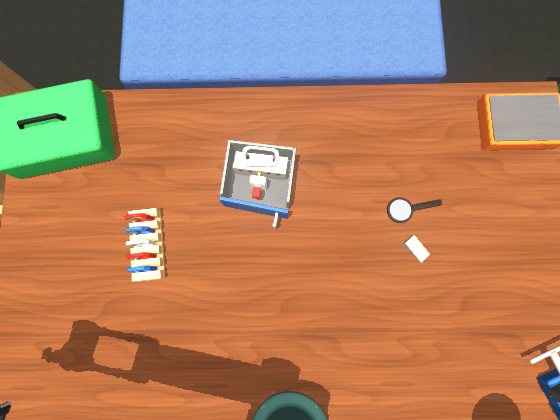

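View pics/side0.png

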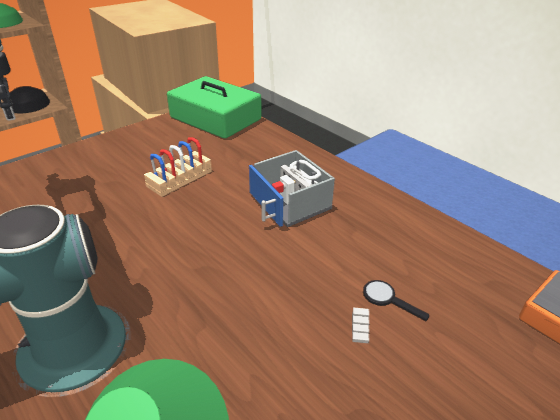

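The top view shows the tester near (258,178), with its door at the bottom edge and the handle at about (277,220). The stand is at (146,245), the magnifier at (412,208) and the feeler block at (417,249). In the side view the tester is at (290,187) and the door is slightly ajar.

Run:
```python
import numpy as np,cv2
a=np.load('top.npy')[130:240,210:310];b=np.load('side.npy')[145:235,240:340]
a=cv2.resize(a,None,fx=4,fy=4,interpolation=cv2.INTER_CUBIC);b=cv2.resize(b,None,fx=4,fy=4,interpolation=cv2.INTER_CUBIC)
o=np.zeros((440,800,3),np.uint8);o[:440,:400]=a;o[:360,400:]=b
cv2.imwrite('pics/crop0.png',o[:,:,::-1])
```

```text
(no output)
```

View pics/crop0.png

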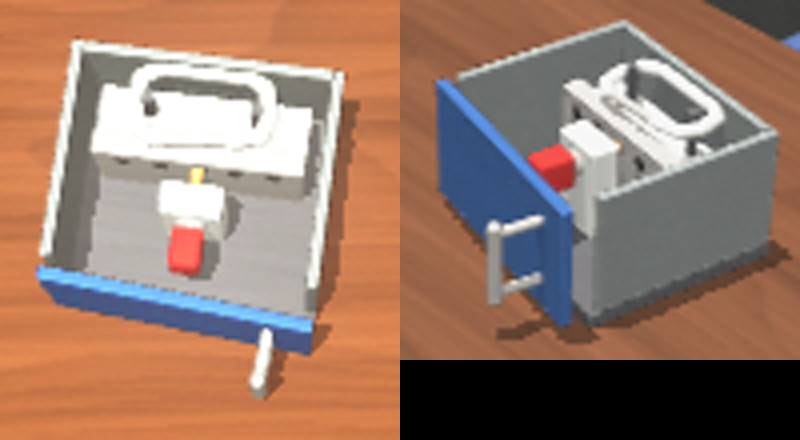

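```bash
cat > h.py <<'E'
import numpy as np
from workcell import optics
from scipy.optimize import least_squares
def proj(n,X):
    i=CI[n];c=np.asarray(X)@i['R'].T+i['t'];p=c@i['mtx'].T
    return p[...,:2]/p[...,2:]
CI={n:optics.camera_info(n) for n in('top','side')}
def R(a):return np.array([[np.cos(a),-np.sin(a)],[np.sin(a),np.cos(a)]])
def T(p,l):  # tester local -> world
    l=np.atleast_2d(np.asarray(l,float));o=l.copy();o[:,:2]=l[:,:2]@R(p[2]).T+p[:2];return o
def D(p,l):  # door local: x into door, y toward hinge from hinge, z
    l=np.atleast_2d(np.asarray(l,float));o=l.copy();o[:,:2]=l[:,:2]@R(-p[3]).T+[p[4],.095];return T(p,o)
E
python3 - <<'E'
from h import *
tc=lambda x,y:(210+x/4-.4,130+y/4-.4); sc=lambda x,y:(240+(x-400)/4-.4,145+y/4-.4)
tp=[((.081,.095,.11),(75,42)),((.081,-.095,.11),(343,72)),((-.071,-.095,.11),(314,310))]
td=[((0,0,.11),(40,278)),((0,-.19,.11),(309,328)),((-.035,-.16,.0905),(258,388))]
sp=[((.081,.095,.11),(627,22)),((.081,-.095,.11),(777,133)),((-.076,-.095,.11),(596,197))]
sd=[((0,0,.11),(437,82)),((0,-.19,.11),(572,212)),((0,-.19,.012),(570,325)),((-.035,-.16,.0905),(494,226)),((-.035,-.16,.0315),(494,300))]
def f(p):
    r=[]
    for n,F,L,c in(('top',T,tp,tc),('top',D,td,tc),('side',T,sp,sc),('side',D,sd,sc)):
        for X,q in L:r.append(proj(n,F(p,X))[0]-c(*q))
    return np.ravel(r)
s=least_squares(f,[.6,.07,0,.1,-.081],loss='soft_l1')
p=s.x;print(p.round(4));print(f(p).reshape(-1,2).round(1).tolist());np.save('p.npy',p)
k=proj('top',T(p,[-.051,0,.084]))[0];print('knob top in crop',(k-[209.6,129.6])*4)
k=proj('side',T(p,[-.066,0,.07]))[0];print('knob side',(k-[239.6,144.6])*4+[400,0])
print('knob',T(p,[-.051,0,.07]),'handle',D(p,[-.035,-.16,.061]),'hinge',D(p,[0,0,.061]))
E
```

```text
[ 0.6938  0.0743 -0.1492  0.055  -0.0875]
[[-0.5, -0.1], [0.6, 1.0], [0.7, -4.8], [-1.5, 0.0], [0.5, 0.5], [-0.1, -2.8], [-0.5, -0.8], [0.5, 0.3], [-0.4, 1.4], [-0.4, -0.7], [-1.4, 0.1], [-1.5, 0.6], [1.1, 0.5], [1.2, -0.7]]
knob top in crop [183.67972156 252.13916437]
knob side [529.9453512  178.36603472]
knob [[0.64339263 0.08191717 0.07      ]] handle [[0.55473828 0.03170295 0.061     ]] hinge [[0.62145232 0.18128315 0.061     ]]
```

Run:
```python
from h import *
tc=lambda x,y:(210+x/4-.4,130+y/4-.4); sc=lambda x,y:(240+(x-400)/4-.4,145+y/4-.4)
tp=[((.081,.095,.11),(75,42)),((.081,-.095,.11),(343,72)),((-.051,0,.084),(187,246))]
td=[((0,0,.11),(40,278)),((0,-.19,.11),(309,328)),((-.035,-.16,.0315),(258,391))]
sp=[((.081,.095,.11),(627,22)),((.081,-.095,.11),(777,133))]
sd=[((0,0,.11),(437,82)),((0,-.19,.11),(572,212)),((0,-.19,.012),(570,325)),((-.035,-.16,.0905),(494,226)),((-.035,-.16,.0315),(494,300))]
def f(p):
    r=[]
    for n,F,L,c in(('top',T,tp,tc),('top',D,td,tc),('side',T,sp,sc),('side',D,sd,sc)):
        for X,q in L:r.append(proj(n,F(p,X))[0]-c(*q))
    return np.ravel(r)
s=least_squares(f,[.6,.07,0,.1,-.081],loss='soft_l1')
p=s.x;print(p.round(4));print(f(p).reshape(-1,2).round(1).tolist());np.save('p.npy',p)
print('knob',T(p,[-.051,0,.07]),'handle',D(p,[-.035,-.16,.061]),'hinge',D(p,[0,0,.061]))
for a in (.05,.5,1,1.3,1.6,1.85):
  q=p.copy();q[3]=a;print(a,D(q,[-.035,-.16,.061]).round(3),D(q,[0,-.19,.061]).round(3))
from workcell import sensors
from scipy.spatial.transform import Rotation as Ro
print(Ro.from_rotvec(sensors.read_state()['tcp_rot']).as_matrix().round(3))
```

```text
[ 0.6954  0.0739 -0.1441  0.0607 -0.0883]
[[-0.5, -0.5], [0.6, 0.2], [-0.6, 1.0], [-1.3, -0.1], [0.8, 0.5], [0.5, -0.7], [-0.2, -1.0], [1.1, 0.0], [-0.2, -0.7], [-1.2, 0.2], [-1.3, 0.7], [1.2, 0.6], [1.3, -0.7]]
knob [[0.6449324 0.0812732 0.07     ]] handle [[0.55483258 0.03111406 0.061     ]] hinge [[0.62165084 0.18064773 0.061     ]]
0.05 [[0.556 0.03  0.061]] [[ 0.585 -0.006  0.061]]
0.5 [[0.498 0.074 0.061]] [[0.508 0.029 0.061]]
1 [[0.462 0.146 0.061]] [[0.449 0.102 0.061]]
1.3 [[0.459 0.195 0.061]] [[0.433 0.157 0.061]]
1.6 [[0.47  0.243 0.061]] [[0.434 0.213 0.061]]
1.85 [[0.49  0.278 0.061]] [[0.448 0.259 0.061]]
[[-0.973  0.229 -0.   ]
 [ 0.229  0.973 -0.002]
 [ 0.    -0.002 -1.   ]]
```

Call:
play_rows --pt "-2.13 -2.06 0 0 0 0" --pt "-2.13 -2.06 0 0 0 0" --pt "-2.13 -2.06 0 0 0 0" --pt "-2.13 -2.06 0 0 0 0" --pt "-2.13 -2.06 0 0 0 0" --grip 0 --force 50

```text
time: 0.57
tool_pos: [0.2349, 0.531, 0.2308]
tcp_rot: [-0.361, -3.121, 0.001]
wrist_force: [1.2, 0.4, -0.1]
width: 1.0
grip_force: 0.0
```

Call:
play_rows --pt "-2.13 -2.06 0 0 0 0" --pt "-2.13 -2.06 0 0 0 0" --pt "-2.13 -2.06 0 0 0 0" --pt "-2.13 -2.06 0 0 0 0" --pt "-2.13 -2.06 0 0 0 0"

```text
time: 0.98
tool_pos: [0.315, 0.4064, 0.231]
tcp_rot: [-0.361, -3.121, 0.001]
wrist_force: [-0.0, 0.5, -0.0]
width: 0.997
grip_force: 0.0
```

Call:
play_rows --pt "-2.13 -2.06 0 0 0 0" --pt "-2.13 -2.06 0 0 0 0" --pt "-2.13 -2.06 0 0 0 0" --pt "-2.13 -2.06 0 0 0 0" --pt "-2.13 -2.06 0 0 0 0"

```text
time: 1.4
tool_pos: [0.3951, 0.2818, 0.2311]
tcp_rot: [-0.361, -3.121, 0.0]
wrist_force: [0.3, -0.1, 0.7]
width: 1.001
grip_force: 0.0
```

Call:
play_rows --pt "-2.13 -2.06 0 0 0 0" --pt "-2.13 -2.06 0 0 0 0" --pt "-2.13 -2.06 0 0 0 0" --pt "-2.13 -2.06 0 0 0 0" --pt "-2.13 -2.06 0 0 0 0"

```text
time: 1.82
tool_pos: [0.4752, 0.1571, 0.2311]
tcp_rot: [-0.362, -3.12, 0.0]
wrist_force: [-0.1, -0.7, -0.3]
width: 0.999
grip_force: 0.0
```

Call:
play_rows --pt "-2.13 -2.06 0 0 0 0" --pt "-2.13 -2.06 0 0 0 0" --pt "-2.13 -2.06 0 0 0 0" --pt "-2.13 -2.06 0 0 0 0" --pt "0 0 0 0 0 0"

```text
time: 2.23
tool_pos: [0.5412, 0.0549, 0.2311]
tcp_rot: [0.367, 3.119, -0.003]
wrist_force: [0.2, 0.2, 0.3]
width: 1.0
grip_force: 0.0
```

Now I'll check the estimate from the wrist camera with an overlay.

```bash
cat >> h.py <<'E'
def wproj(X,i):
    c=np.atleast_2d(X)@i['R'].T+i['t'];r=np.hypot(c[:,0],c[:,1]);th=np.arctan2(r,c[:,2])
    f=i['mtx'][0,0];return np.c_[c[:,0]/r*th*f+i['mtx'][0,2],c[:,1]/r*th*f+i['mtx'][1,2]]
E
cat > look.py <<'E'
import sys,cv2
from h import *
p=np.load('p.npy');i=optics.camera_info('wrist');im=optics.read_camera('wrist')[:,:,::-1].copy()
np.savez('w.npz',im=im,R=i['R'],t=i['t'],mtx=i['mtx'])
P=np.vstack([T(p,[[.081,.095,.11],[.081,-.095,.11],[-.051,0,.084],[-.066,0,.084]]),D(p,[[0,0,.11],[0,-.19,.11],[-.035,-.16,.0905],[-.035,-.16,.0315]])])
for k,(u,v) in enumerate(wproj(P,i)):
    print(k,round(u,1),round(v,1));cv2.drawMarker(im,(int(round(u)),int(round(v))),(0,255,0),0,9,1)
cv2.imwrite('pics/'+sys.argv[1],im)
E
python3 look.py w1.png
```

```text
0 406.0 376.7
1 249.2 393.8
2 325.4 284.7
3 325.1 272.0
4 424.3 252.8
5 223.3 260.7
6 255.5 216.7
7 259.1 199.8
```

View pics/w1.png

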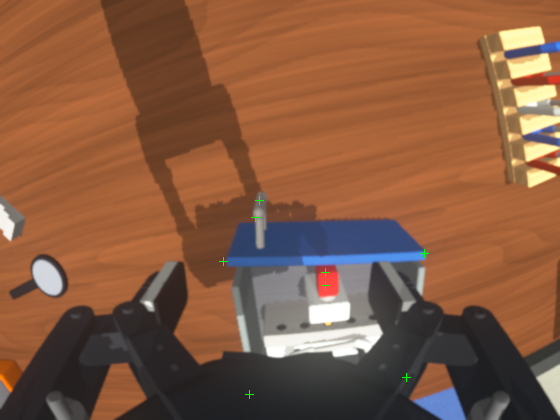

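Call:
play_rows --pt "-0.9 -0.9 0 0 0 0" --pt "-0.9 -0.9 0 0 0 0" --pt "0 0 2.5 0 0 0" --pt "0 0 2.5 0 0 0" --pt "0 0 2.5 0 0 0"

```text
time: 2.7
tool_pos: [0.5532, 0.0371, 0.1562]
tcp_rot: [0.36, 3.119, 0.0]
wrist_force: [0.2, 0.8, -0.3]
width: 0.999
grip_force: 0.0
```

Call:
play_rows --pt "0 0 2.5 0 0 0" --pt "0 0 2.2 0 0 0" --pt "0 0 2 0 0 0" --pt "0 0 2 0 0 0" --pt "0 0 2 0 0 0"

```text
time: 3.12
tool_pos: [0.5524, 0.0374, 0.0484]
tcp_rot: [0.36, 3.121, -0.0]
wrist_force: [0.1, 0.3, -0.7]
width: 0.996
grip_force: 0.0
```

Call:
play_rows --pt "0 0 0 0 0 0" --pt "0 0 0 0 0 0" --pt "0 0 0 0 0 0" --pt "0 0 0 0 0 0" --pt "0 0 0 0 0 0" --grip 1 --force 40

```text
time: 3.53
tool_pos: [0.5539, 0.0373, 0.0511]
tcp_rot: [0.361, 3.118, 0.001]
wrist_force: [-0.1, 0.4, -0.4]
width: 0.298
grip_force: 0.0
```

Call:
play_rows --pt "0 0 0 0 0 0" --pt "0 0 0 0 0 0" --pt "0 0 0 0 0 0"

```text
time: 3.78
tool_pos: [0.552, 0.0343, 0.0509]
tcp_rot: [-0.359, -3.121, 0.008]
wrist_force: [-5.6, -11.4, 8.5]
width: 0.112
grip_force: 39.0
```

Call:
play_rows --pt "1.27 0.33 0 0 0 0.08" --pt "1.27 0.33 0 0 0 0.08" --pt "1.27 0.33 0 0 0 0.08" --pt "1.27 0.33 0 0 0 0.08"

```text
time: 4.12
tool_pos: [0.508, 0.0646, 0.0509]
tcp_rot: [-0.859, -3.021, 0.007]
wrist_force: [-7.3, -7.6, 11.1]
width: 0.117
grip_force: 41.0
```

Call:
play_rows --pt "1.27 0.33 0 0 0 0.08" --pt "1.27 0.33 0 0 0 0.08" --pt "1.27 0.33 0 0 0 0.08" --pt "1.27 0.33 0 0 0 0.08" --pt "1.27 0.33 0 0 0 0.08"

```text
time: 4.53
tool_pos: [0.4704, 0.1197, 0.0509]
tcp_rot: [-1.443, -2.789, 0.005]
wrist_force: [-6.7, -3.6, 11.7]
width: 0.117
grip_force: 40.9
```

Call:
play_rows --pt "1.27 0.33 0 0 0 0.08" --pt "1.27 0.33 0 0 0 0.08" --pt "1.27 0.33 0 0 0 0.08" --pt "1.27 0.33 0 0 0 0.08" --pt "1.27 0.33 0 0 0 0.08"

```text
time: 4.95
tool_pos: [0.458, 0.1848, 0.0509]
tcp_rot: [-1.969, -2.447, 0.001]
wrist_force: [-4.8, -1.5, 7.3]
width: 0.119
grip_force: 40.6
```

Call:
play_rows --pt "1.27 0.33 0 0 0 0.08" --pt "1.27 0.33 0 0 0 0.08" --pt "1.27 0.33 0 0 0 0.08" --pt "1.27 0.33 0 0 0 0.08"

```text
time: 5.28
tool_pos: [0.4673, 0.237, 0.051]
tcp_rot: [2.334, 2.103, 0.002]
wrist_force: [-0.1, -0.7, 4.1]
width: 0.117
grip_force: 40.3
```

Call:
play_rows --pt "1.27 0.33 0 0 0 0.08" --pt "1.27 0.33 0 0 0 0.08" --pt "1.27 0.33 0 0 0 0.08" --pt "0 0 0 0 0 0" --pt "0 0 0 0 0 0"

```text
time: 5.7
tool_pos: [0.4848, 0.2723, 0.0509]
tcp_rot: [2.562, 1.817, 0.004]
wrist_force: [-0.5, -0.4, 6.8]
width: 0.115
grip_force: 41.2
```

Call:
play_rows --pt "0 0 0 0 0 0" --pt "0 0 0 0 0 0" --pt "0 0 0 0 0 0" --pt "0 0 0 0 0 0" --pt "0 0 0 0 0 0" --grip 0

```text
time: 6.12
tool_pos: [0.4831, 0.2713, 0.049]
tcp_rot: [-2.565, -1.814, 0.001]
wrist_force: [0.5, -0.3, -0.2]
width: 0.816
grip_force: 0.0
```

Call:
play_rows --pt "0 0 0 0 0 0" --pt "0 0 0 0 0 0" --pt "0 0 0 0 0 0"

```text
time: 6.37
tool_pos: [0.4834, 0.2716, 0.0492]
tcp_rot: [-2.565, -1.814, 0.0]
wrist_force: [-0.2, 1.2, 0.5]
width: 1.002
grip_force: 0.0
```

Call:
play_rows --pt "0 0 -2 0 0 0" --pt "0 0 -3 0 0 0" --pt "0 0 -3 0 0 0" --pt "0 0 -3 0 0 0" --pt "0 0 -3 0 0 0"

```text
time: 6.78
tool_pos: [0.4832, 0.2715, 0.1905]
tcp_rot: [-2.565, -1.814, 0.001]
wrist_force: [0.3, -0.3, 0.0]
width: 1.0
grip_force: 0.0
```

Call:
play_rows --pt "0 0 -2 0 0 -0.1" --pt "0 0 -2 0 0 -0.1" --pt "0 0 0 0 0 -0.1" --pt "0 0 0 0 0 -0.1" --pt "0 0 0 0 0 -0.1"

```text
time: 7.2
tool_pos: [0.4838, 0.2718, 0.2301]
tcp_rot: [2.03, 2.397, 0.002]
wrist_force: [0.7, -0.2, 0.1]
width: 0.999
grip_force: 0.0
```

Call:
play_rows --pt "0 0 0 0 0 -0.1" --pt "0 0 0 0 0 -0.1" --pt "0 0 0 0 0 -0.1" --pt "0 0 0 0 0 -0.1" --pt "0 0 0 0 0 -0.1"

```text
time: 7.62
tool_pos: [0.4834, 0.2716, 0.2291]
tcp_rot: [-1.374, -2.825, 0.0]
wrist_force: [-0.6, 0.6, 0.5]
width: 1.0
grip_force: 0.0
```

Call:
play_rows --pt "0 0 0 0 0 -0.1" --pt "0 0 0 0 0 -0.1" --pt "0 0 0 0 0 -0.1" --pt "0 0 0 0 0 -0.1" --pt "0 0 0 0 0 -0.1"

```text
time: 8.03
tool_pos: [0.4834, 0.2716, 0.2291]
tcp_rot: [-0.633, -3.077, 0.0]
wrist_force: [0.0, -0.7, -0.6]
width: 1.0
grip_force: 0.0
```

Call:
play_rows --pt "0 0 0 0 0 -0.1" --pt "0 0 0 0 0 -0.1" --pt "0 0 0 0 0 -0.06" --pt "0 0 0 0 0 0" --pt "0 0 0 0 0 0"

```text
time: 8.45
tool_pos: [0.4834, 0.2717, 0.2292]
tcp_rot: [-0.239, -3.132, 0.0]
wrist_force: [0.7, 0.3, 0.2]
width: 1.003
grip_force: 0.0
```

Run:
```python
from workcell import sensors,optics
from scipy.spatial.transform import Rotation as Ro
from h import *
import cv2
s=sensors.read_state();M=Ro.from_rotvec(s['tcp_rot']).as_matrix();p=np.load('p.npy')
k=T(p,[-.051,0,.07])[0]+[0,.001,0]
print(s['tool_pos'],M.round(3),'yaw err',np.arctan2(M[1,1],M[0,1])-(p[2]+np.pi/2))
print('delta tool cm',100*M.T@(k+[0,0,-.019]-s['tool_pos']))
im=optics.read_camera('top');np.save('top2.npy',im)
o=cv2.resize(im[110:260,180:330],None,fx=4,fy=4,interpolation=cv2.INTER_CUBIC)
cv2.imwrite('pics/top2.png',o[:,:,::-1])
```

```text
[0.48341593 0.27165273 0.22920692] [[-0.988  0.152 -0.   ]
 [ 0.152  0.988 -0.   ]
 [ 0.    -0.    -1.   ]] yaw err -0.008420022340398514
delta tool cm [-18.84418249 -16.26242669  17.81934568]
```

View pics/top2.png

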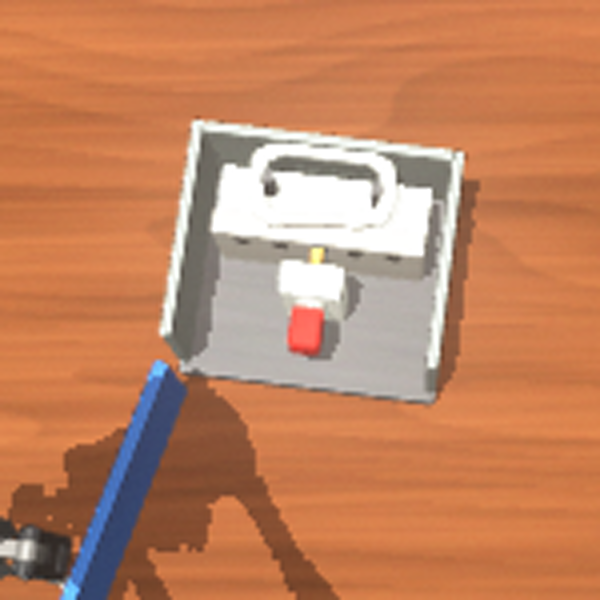

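The door stands wide open (hinge edge at crop (165,365), swung down-left) and the red knob at crop (306,330) is exposed.

Call:
play_rows --pt "-2.3 -2.03 0 0 0 0" --pt "-2.3 -2.03 0 0 0 0" --pt "-2.3 -2.03 0 0 0 0" --pt "-2.3 -2.03 0 0 0 0"

```text
time: 8.83
tool_pos: [0.5629, 0.1767, 0.2294]
tcp_rot: [0.238, 3.132, 0.0]
wrist_force: [-0.0, 0.2, 0.3]
width: 1.004
grip_force: 0.0
```

Call:
play_rows --pt "-2.3 -2.03 0 0 0 0" --pt "-2.3 -2.03 0 0 0 0" --pt "-2.3 -2.03 0 0 0 0" --pt "-2.3 -2.03 0 0 0 0" --pt "0 0 0 0 0 0"

```text
time: 9.25
tool_pos: [0.6441, 0.079, 0.2291]
tcp_rot: [0.245, 3.13, -0.003]
wrist_force: [-0.1, 0.4, 0.3]
width: 1.0
grip_force: 0.0
```

Call:
play_rows --pt "0 0 2 0 0 0" --pt "0 0 2 0 0 0" --pt "0 0 2 0 0 0" --pt "0 0 0 0 0 0" --pt "0 0 0 0 0 0"

```text
time: 9.67
tool_pos: [0.6395, 0.0837, 0.1677]
tcp_rot: [-0.237, -3.129, 0.001]
wrist_force: [-0.4, 0.3, 0.7]
width: 0.998
grip_force: 0.0
```

```bash
python3 look.py w2.png; python3 -c "
from workcell import sensors;print(sensors.read_state()['tool_pos'])"
```

```text
0 383.2 372.6
1 169.1 373.0
2 274.5 224.6
3 274.3 205.1
4 415.4 183.1
5 132.3 168.0
6 182.6 114.7
7 201.9 114.3
[0.64077712 0.08376451 0.16943082]
```

View pics/w2.png

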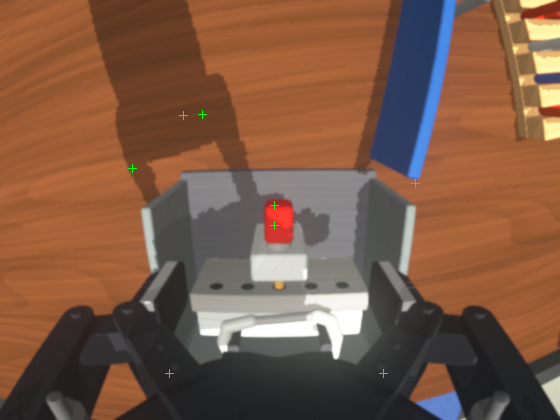

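The wrist view shows the knob at (279,222), centred between the fingers and within 3 mm of the estimate; the door is open at upper right. Descending onto it.

Call:
play_rows --pt "-0.2 0 2 0 0 0" --pt "0 0 2 0 0 0" --pt "0 0 2 0 0 0" --pt "0 0 2 0 0 0" --pt "0 0 2 0 0 0"

```text
time: 10.13
tool_pos: [0.6449, 0.0836, 0.0712]
tcp_rot: [0.236, 3.128, 0.001]
wrist_force: [0.2, -0.4, -0.4]
width: 1.001
grip_force: 0.0
```

Call:
play_rows --pt "0 0 1.8 0 0 0" --pt "0 0 0 0 0 0" --pt "0 0 0 0 0 0"

```text
time: 10.38
tool_pos: [0.6432, 0.0834, 0.0519]
tcp_rot: [-0.237, -3.133, 0.0]
wrist_force: [-0.2, 0.4, 0.8]
width: 0.998
grip_force: 0.0
```

Call:
play_rows --pt "0 0 0 0 0 0" --pt "0 0 0 0 0 0" --pt "0 0 0 0 0 0" --pt "0 0 0 0 0 0" --pt "0 0 0 0 0 0" --grip 1 --force 60

```text
time: 10.8
tool_pos: [0.6436, 0.0832, 0.0523]
tcp_rot: [0.237, 3.131, 0.0]
wrist_force: [0.3, 0.3, 0.4]
width: 0.301
grip_force: 0.0
```

Call:
play_rows --pt "0 0 0 0 0 0" --pt "0 0 0 0 0 0" --pt "0 0 0 0 0 0"

```text
time: 11.05
tool_pos: [0.6436, 0.0835, 0.0523]
tcp_rot: [0.236, 3.131, 0.001]
wrist_force: [-1.7, 1.1, 5.8]
width: 0.247
grip_force: 59.6
```

Call:
play_rows --pt "0.3 0 0 0 0 0" --pt "0.3 0 0 0 0 0" --pt "0.3 0 0 0 0 0" --pt "0 0 0 0 0 0" --pt "0 0 0 0 0 0"

```text
time: 11.47
tool_pos: [0.6372, 0.0844, 0.0523]
tcp_rot: [0.236, 3.126, 0.001]
wrist_force: [7.4, -0.8, -1.3]
width: 0.248
grip_force: 59.0
```

Call:
play_rows --pt "0.2 0 0 0 0 0" --pt "0.2 0 0 0 0 0" --pt "0.2 0 0 0 0 0" --pt "0 0 0 0 0 0" --pt "0 0 0 0 0 0"

```text
time: 11.88
tool_pos: [0.632, 0.0852, 0.0524]
tcp_rot: [0.236, 3.124, 0.001]
wrist_force: [9.7, -1.3, -2.0]
width: 0.249
grip_force: 58.8
```

Call:
play_rows --pt "0.1 0 0 0 0 0" --pt "0.1 0 0 0 0 0" --pt "0 0 0 0 0 0" --pt "0 0 0 0 0 0"

```text
time: 12.22
tool_pos: [0.6303, 0.0854, 0.0524]
tcp_rot: [0.236, 3.124, 0.001]
wrist_force: [10.3, -0.4, -3.5]
width: 0.25
grip_force: 58.7
```

Call:
play_rows --pt "0.2 0 0 0 0 0" --pt "0.2 0 0 0 0 0" --pt "0 0 0 0 0 0" --pt "0 0 0 0 0 0" --pt "0 0 0 0 0 0"

```text
time: 12.63
tool_pos: [0.6278, 0.0857, 0.0524]
tcp_rot: [0.235, 3.121, 0.001]
wrist_force: [13.6, -0.6, -6.4]
width: 0.248
grip_force: 59.5
```

Call:
play_rows --pt "0.2 0 0 0 0 0" --pt "0 0 0 0 0 0" --pt "0 0 0 0 0 0" --pt "0 0 0 0 0 0"

```text
time: 12.97
tool_pos: [0.6278, 0.0858, 0.0524]
tcp_rot: [0.235, 3.117, 0.001]
wrist_force: [20.8, -2.7, -11.9]
width: 0.25
grip_force: 59.6
```

The knob is at its stop: 16 mm of travel, and the force rises with no further motion. One last check before handing in.

Run:
```python
from workcell import optics,sensors
import cv2,numpy as np
a=optics.read_camera('top');b=optics.read_camera('side')
o=np.vstack([cv2.resize(a,(400,300),interpolation=3),cv2.resize(b,(400,300),interpolation=3)])
w=cv2.resize(optics.read_camera('wrist')[150:350,180:380],(400,400));o=np.hstack([o,np.vstack([w,np.zeros((200,400,3),np.uint8)])])
cv2.imwrite('pics/fin.png',o[:,:,::-1]);s=sensors.read_state();print(s['tool_pos'],s['wrist_force'],s['width'])
```

```text
[0.62782931 0.08574883 0.05240621] [ 20.2007724   -3.23346586 -10.97691404] 0.24556639034976283
```

View pics/fin.png

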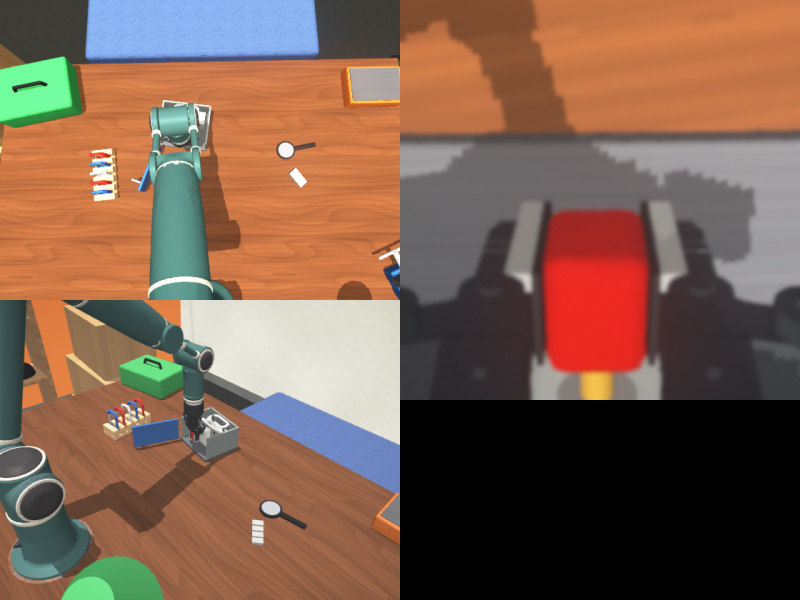

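The final views show the knob squarely gripped with its brass rod exposed (panel (595,385)), the door still wide open, and the stand, feeler block and magnifier where they were.

```bash
python3 -c "
from workcell import order;print(order.finish_job())"
```

```text
the job is handed in; nothing more can be done
None
```

I swung the door wide open by its handle (to about 1.78 rad), pulled the red knob back its full 16 mm to the stop, and handed in the job with the gripper still holding it there; the stand, feeler block and magnifier look unmoved in the final camera views.

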